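Unlatch the loading beam of a bending rig and hold it up off its ball

TASK

Free the loading beam of the small bending rig so that the specimen under it can be taken out: first swing the magnifier arm aside until its lens is at least 16 cm from the ball seat under the latch, and leave it there. then pull the latch tab fully out sideways against its spring and lift the free end of the beam off its ball, at least 8 cm up. Finish while still holding the beam up in the gripper (it falls back if let go), and leave the jar, the slotted weight and the die block standing where they are.

Things in the scene. Friction and masses are not known exactly. Their poses are not given: they have to be found in the camera images.
- rig: bending rig, fixed to the worktop: grey base plate 360 x 100 x 12 mm with a steel ball stud near one end and a clevis at the other; origin on the worktop under the ball; its +x axis runs along the beam from the ball to the hinge (240 mm), +y is to the left seen from the ball towards the hinge, z is up
- ball (a point): centre of the steel ball (diameter 25 mm) on the rig, 61 mm above the worktop; the coupler hood of the beam sits over it (hood 60 x 50 mm, top 85 mm above the worktop while the beam is down)
- beam_hinge (a point): hinge pin of the beam, 65 mm above the worktop, 240 mm from the ball along the rig's +x; the pin lies along the rig's y axis
- beam (a joint): angle of the aluminium loading beam (0.3 to 0.65 kg): 0 = down, coupler hood on the ball; grows as the free end is lifted, up to 0.7 rad; 0.34 rad lifts it 80 mm. Swings freely and falls back if let go. While the latch is home the claw under the ball holds the beam down
- latch (a joint): travel of the spring latch on the coupler: 0 = home (locked), up to 0.014 m when pulled fully out along the rig's -y (to the right as seen from the robot); the claw lets go of the ball from about 0.008 m. Spring force 5 N at home, 8.5 N fully out; it springs back when let go
- tab (a point): grasp centre of the latch tab, a plain steel plate standing upright on top of the coupler hood: 24 mm along the rig's x, 12 mm thick along the rig's y, top 17 mm above this point, hood 28 mm below it. The tab slides on the beam along the rig's y and rises with the beam, so that the beam can be lifted by it; its axes are those of the beam
- pivot (a point): pivot of the magnifier arm on top of its fixed 16 mm post, 190 mm above the worktop; the axis is vertical. The point turns with the arm: the arm points along its -x
- swing_arm (a joint): angle of the magnifier arm about its vertical pivot, -0.2 to 1.7 rad, grows anticlockwise seen from above (away from the latch, the lens passes over the beam towards the hinge side and then off the rig to its +y side). Stiff: stays where it is left; needs about 4 N at the knob
- knob (a point): grasp centre of the upright black knob on the magnifier arm, 18 mm diameter, 43 mm tall above the arm, 160 mm from the pivot axis; top 17 mm above this point, top of the 12 mm thick arm 24 mm below it
- lens (a point): centre of the magnifier lens, ring 84 mm diameter, 16 mm thick, 190 mm above the worktop, 220 mm from the pivot axis; at the start it hangs over the latch
- jar: loose jar with cream lid, 54 mm diameter, 75 mm tall, bystander; origin at the centre of its underside
- slotted_weight: loose steel slotted weight, 63 mm diameter, 36 mm tall, bystander; origin at the centre of its underside
- die_block: loose small wooden block with two steel dies, 32 x 60 x 26 mm, bystander; origin at the centre of its underside

How it is judged:
By the outcome, as a careful person would: the job done as asked, in the order asked, and still so for the second after the job is handed in, while the arm keeps its last pose, push and grip.
It also fails if it takes over 53 s, if anything falls off the work surface, if the arm or the gripper's body presses on something with over 40 N, if the wrist force passes 120 N, or if a joint passes its speed limit or range.

ROBOT

A 7-joint arm with a two-finger parallel gripper is mounted at the origin on a cart in front of the work surface, level with it; the furniture and walls round the work are solid. World frame = base frame: x ahead of the robot, y to its left, z up, the work surface at z = 0. Lengths are in m, angles in rad, forces in N, time in s.
With the tool pointing down it reaches from about 0.4 to 0.85 m from the base axis. Payload 10.4 kg.
Tool frame: the origin (TCP) lies midway between the tips of the shut fingers; the grasp point (between the pads) lies 19 mm behind it; z points along the fingers, y is the line along which they close (so a half turn about z gives the same grasp; the last joint's range is limited). The gripper opens to 87 mm and grips with 3 to 60 N. Pads are 19 mm wide; open, the fingers measure 117 mm over their backs; the gripper's body (75 mm by 190 mm) begins 51 mm behind the grasp point.
Start: joints at [1.094, 0.332, -0.065, 1.46, 0.022, 1.35, -0.088], TCP at [0.274, -0.562, 0.223] pointing down, gripper open.
Joint ranges: [-2.6, 2.6], [-0.5, 2.12], [-1.47, 1.34], [0.16, 2.42], [-1.27, 4.41], [0.06, 2.06], [-2.6, 2.6]. Speed limits (rad/s): [2.22, 2.22, 2.79, 2.79, 3.14, 3.14, 3.14].

INTERFACE

Orientations are given as a unit quaternion [x, y, z, w].
In Python, from bench import r gives the robot as it stands.
- The arm moves only by the tool apply_moves, never from a script. Its argument "steps" is a list of rows, each a list of 7 numbers: the turn, a rotation vector about the tool's x, y, z in rad, then the shift along the tool's x, y, z in mm, then the opening, from -1 (shut) to 1 (fully open). In form: [[ax, ay, az, x, y, z, claw], ...]. A call has 1 to 20 rows; each row is the pose to reach, as a shift and turn from the pose commanded when the call began, along the tool's axes at that moment; what a row does not reach only later rows make up. A row lasts 1/12 s, in which the tool goes at most 41.7 mm and 7.16 degrees, less where a joint would pass 70% of its speed; a pose out of reach is approached as far as the arm can. A call with a gripper value outside its range is refused whole. The fingers move at their own pace and stop on an object; "force" is the grip in N (left out, the last holds). Time passes only in rows, so rows that repeat a pose let the fingers close. It gives the time, the measured TCP pose, the force, the opening and the grip force at its end, in the units of the state.
- r.read_state(): the state, without advancing time (a new reading comes with each control period).
- r.camera(name): name is "side" or "top"; returns a dict with "pixels" (420x560x3 uint8, red, green, blue), "z_map" (420x560 float32, m along the optical axis (not along the pixel's ray), 0 where there is no reading), "fovy" (degrees; the focal length in pixels is half the picture's height over the tangent of half this angle, whatever the lens; pixels are square), "cx", "cy" (the principal point, pixels), "position" and "orientation" of the camera in the world. Camera axes: x right, y down, z forward; pixel columns grow to the right and rows downward; lengths in m; the calibration is good to about 2 mm. A picture is of the moment at which its call begins.
- r.close_job(): hands the job in; it is judged then, once.
The state is a dict: "time": time; "joint_positions": joint angles; "joint_vel": joint speeds; "joint_torque": joint torques, N m; "ee_pos": TCP position; "eef_rot": TCP orientation; "ft_force": force on the tool from outside, world axes, zero at the start; "torque": the same for the moment, N m; "width": finger opening in m; "grip_force": force on a finger pad.
Only numpy, scipy, OpenCV 4.12 (cv2) and the standard library are available. Lean on these libraries where they do the work, as an engineer would, in place of code of your own. Each camera call takes 0.05 s, during which the arm holds its last target. There are 200 camera calls.

## Working session

There is one attempt and no reset: what is moved stays moved. The work goes in short steps, Python scripts to look and compute and a tool call to move; the robot and the scene stay as the last step left them, time stands still between calls to the robot, and variables do not carry over. Pictures are saved under pics/ and viewed, at most 10 in all, crops included, and the job is handed in when it is done.

Besides the shell and the picture viewer there is one more tool, called after "Call:" as name(argument=value, ...), one argument or row to a line, values as JSON. apply_moves: Moves the arm, as the interface text tells. Its arguments: {"type":"object","properties":{"steps":{"type":"array","items":{"type":"array","items":{"type":"number"}}},"force":{"type":"number"}},"required":["steps"]}

```bash
mkdir -p pics; ls; cat > h.py <<'E'
import numpy as np, cv2
from scipy.spatial.transform import Rotation as R
from bench import r
def cam(n):
    c=r.camera(n); p=c["pixels"]; f=p.shape[0]/2/np.tan(np.radians(c["fovy"])/2)
    z=c["z_map"]; v,u=np.mgrid[:z.shape[0],:z.shape[1]]
    P=np.stack([(u-c["cx"])/f*z,(v-c["cy"])/f*z,z],-1)
    W=P@R.from_quat(c["orientation"]).as_matrix().T+np.array(c["position"])
    W[z==0]=np.nan
    return p,W,c
def save(n,p): cv2.imwrite("pics/"+n,p[...,::-1])
E
python3 - <<'E'
from h import *
for n in("side","top"):
    p,W,c=cam(n); save(n+"0.png",p); np.save(n+"0.npy",W); print(n,c["position"],c["orientation"],c["fovy"])
s=r.read_state(); print(s)
E
```

```text
pics
side [0.34692457 0.87267964 0.57071754] [-0.10852355  0.8317326  -0.53946462  0.07363055] 54.51262755164761
top [ 0.53942651 -0.03608799  1.02131923] [-0.70565674  0.70757762 -0.03432433  0.01429426] 55.726734632640046
{'time': 0.1, 'joint_positions': array([ 1.09441896,  0.33281688, -0.0646889 ,  1.46085555,  0.02158748,
        1.34988455, -0.08848526]), 'joint_vel': array([ 0.00031156, -0.00170625,  0.00185303, -0.00630994, -0.00012477,
        0.00105434,  0.00085595]), 'joint_torque': array([ 1.37898569e-03, -6.24552441e+01,  2.46627477e-02, -3.90721893e+01,
       -6.13689283e-02,  3.64516117e-02,  5.52151289e-05]), 'ee_pos': array([ 0.27382255, -0.56144372,  0.22182919]), 'eef_rot': array([ 9.74368470e-01,  2.24957066e-01, -1.66053261e-04, -6.12684399e-04]), 'ft_force': array([-0.19217203,  0.51160396, -0.50535531]), 'torque': array([ 0.01382273, -0.00765994, -0.02799679]), 'grip_force': 0.0, 'width': 0.08683400975627892}
```

View pics/side0.png

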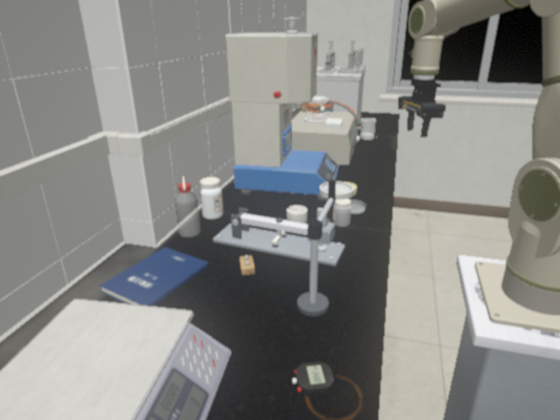

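View pics/top0.png

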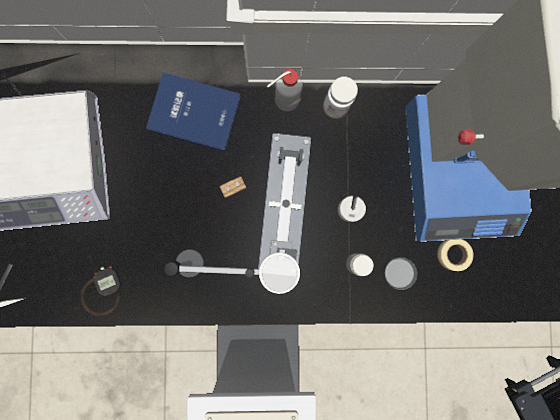

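Side view: rig at (280,240), post at (313,300), knob at (332,190), lens at (337,190). Top view: pivot (172,269), knob (250,272), lens (279,272), tab hidden under the lens, hinge (290,155), die block (232,187), weight (352,208), jar (362,265). Next I turn these into positions.

```bash
python3 - <<'E'
from h import *
W=np.load("top0.npy")
def at(u,v,k=2): return np.round(np.nanmedian(W[v-k:v+k+1,u-k:u+k+1].reshape(-1,3),0),4)
for n,u,v in [("pivot",172,269),("arm",210,270),("knob",250,272),("lens",279,272),("weight",352,208),("jar",362,265),("die",232,187),("hinge",290,155),("beamctr",286,203)]: print(n,at(u,v))
# knob: points above z .215 ; lens ring z .18-.2
w=W.reshape(-1,3)
def sel(x0,x1,y0,y1,z0,z1):
    m=(w[:,0]>x0)&(w[:,0]<x1)&(w[:,1]>y0)&(w[:,1]<y1)&(w[:,2]>z0)&(w[:,2]<z1);q=w[m]
    return len(q),q.mean(0).round(4),q.min(0).round(4),q.max(0).round(4)
print("knobtop",sel(.3,.55,-.1,.3,.225,.26))
print("lens",sel(.3,.55,-.16,-.01,.17,.21))
# base plate: z ~ .012
m=(abs(w[:,2]-.012)<.004)&(w[:,0]>.35)&(w[:,0]<.9)&(abs(w[:,1]+.03)<.12)
q=w[m][:,:2].astype(np.float32); print(cv2.minAreaRect(q))
S=np.load("side0.npy").reshape(-1,3); w=S
print("side lens",sel(.3,.55,-.16,-.01,.17,.21)); print("side knob",sel(.3,.55,-.1,.3,.21,.26))
print("side hood",sel(.3,.5,-.16,.05,.075,.14))
E
python3 - <<'E'
import cv2
a=cv2.imread("pics/side0.png")[160:280,200:380]; b=cv2.imread("pics/top0.png")[120:310,150:390]
a=cv2.resize(a,(720,480),interpolation=cv2.INTER_CUBIC); cv2.imwrite("pics/sc.png",a)
cv2.imwrite("pics/tc.png",cv2.resize(b,None,fx=3,fy=3,interpolation=cv2.INTER_CUBIC))
E
```

```text
pivot [0.481  0.1535 0.2069]
arm [0.4776 0.0786 0.1954]
knob [ 0.4764 -0.005   0.2371]
lens [ 0.4725 -0.0632  0.1926]
weight [ 0.6195 -0.2567  0.0189]
jar [ 0.4785 -0.2646  0.0752]
die [0.673  0.0494 0.0177]
hinge [ 0.7429 -0.0947  0.0761]
beamctr [ 0.6263 -0.0841  0.0815]
knobtop (68, array([ 0.4743, -0.0047,  0.2366]), array([ 0.4666, -0.0129,  0.227 ]), array([0.4822, 0.0028, 0.2399]))
lens (1334, array([ 0.4709, -0.063 ,  0.1939]), array([ 0.43  , -0.1044,  0.1859]), array([ 0.512 , -0.0115,  0.2068]))
((0.684349536895752, -0.030264608561992645), (0.43196240067481995, 0.23715925216674805), 0.3105383813381195)
side lens (379, array([ 0.4656, -0.0571,  0.192 ]), array([ 0.429 , -0.105 ,  0.1806]), array([ 0.5119, -0.0181,  0.1992]))
side knob (96, array([0.4733, 0.0014, 0.2253]), array([ 0.4653, -0.0102,  0.2103]), array([0.4826, 0.0083, 0.2375]))
side hood (147, array([ 0.4889, -0.0648,  0.0861]), array([ 0.4748, -0.1073,  0.0754]), array([ 0.5   , -0.041 ,  0.1163]))
```

View pics/sc.png

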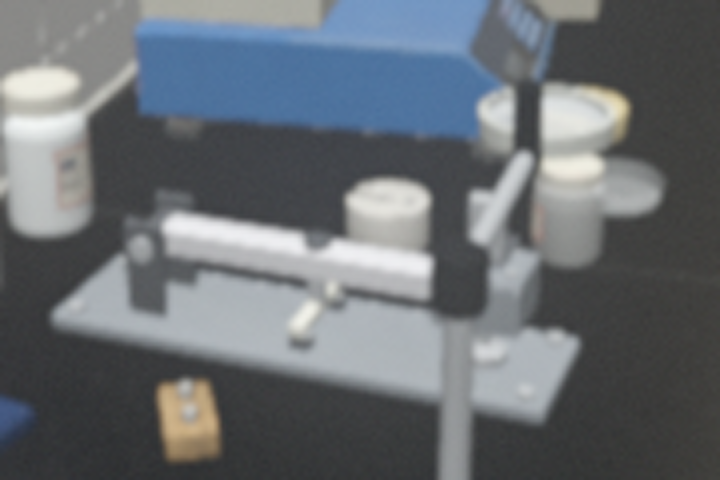

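Side crop: hood at the right end of the beam (about 505,290), tab grey plate at (485,215), lens over it, knob (527,115). Next, a helper that turns a world target into move rows.

```bash
cat >> h.py <<'E'
def row(pos,yaw,pitchR=None,s=None):
    """row (rotvec, mm) to TCP pos with tool z down and tool y at world angle yaw (rad)"""
    s=s or r.read_state(); A=R.from_quat(s["eef_rot"])
    y=np.array([np.cos(yaw),np.sin(yaw),0]); z=np.array([0,0,-1.]); x=np.cross(y,z)
    B=R.from_matrix(np.stack([x,y,z],1))
    if pitchR is not None: B=pitchR*B
    return np.r_[(A.inv()*B).as_rotvec().round(3),(A.inv().apply(np.array(pos)-s["ee_pos"])*1000).round(1)].tolist()
E
python3 - <<'E'
from h import *
print(row([.474,-.005,.275],-.03))
W=np.load("top0.npy")
# plate edges: fit from z in .009-.016 restricted, pixels in colour grey
p=cv2.imread("pics/top0.png"); u0=slice(260,315); v0=slice(130,285)
w=W[v0,u0].reshape(-1,3); c=p[v0,u0].reshape(-1,3).astype(int)
m=(abs(w[:,2]-.012)<.008)&(c.min(1)>70); print(m.sum(), cv2.minAreaRect(w[m][:,:2].astype(np.float32)))
# beam top axis
m=(w[:,2]>.07)&(w[:,2]<.09)&(c.min(1)>150)&(w[:,0]>.52); q=w[m]; print(len(q),q.mean(0),cv2.fitLine(q[:,:2].astype(np.float32),cv2.DIST_HUBER,0,.01,.01).ravel())
E
```

```text
[-0.001, -0.001, -1.087, 423.8, -412.4, -52.7]
3108 ((0.6378518342971802, -0.08533208817243576), (0.10110112279653549, 0.34640979766845703), 83.53059387207031)
1028 [ 0.62545567 -0.08411571  0.076295  ] [ 0.99394935 -0.10983945  0.6254557  -0.08411571]
```

Call:
apply_moves(
  steps=[
    [0,0,-0.3,100,-100,-53,1],
    [0,0,-1.087,424,-412,-53,1],
    [0,0,-1.087,424,-412,-53,1],
    [0,0,-1.087,424,-412,-53,1],
    [0,0,-1.087,424,-412,-53,1],
    [0,0,-1.087,424,-412,-53,1],
    [0,0,-1.087,424,-412,-53,1],
    [0,0,-1.087,424,-412,-53,1],
    [0,0,-1.087,424,-412,-53,1],
    [0,0,-1.087,424,-412,-53,1],
    [0,0,-1.087,424,-412,-53,1],
    [0,0,-1.087,424,-412,-53,1],
    [0,0,-1.087,424,-412,-53,1],
    [0,0,-1.087,424,-412,-53,1],
    [0,0,-1.087,424,-412,-53,1],
    [0,0,-1.087,424,-412,-53,1],
    [0,0,-1.087,424,-412,-53,1],
    [0,0,-1.087,424,-412,-53,1],
  ],
  force=20,
)

```text
time: 1.6
ee_pos: [0.4741, -0.0068, 0.2752]
eef_rot: [0.718, 0.696, -0.0, -0.0]
ft_force: [0.6, 0.6, -0.1]
width: 0.0872
grip_force: 0.0
```

```bash
python3 - <<'E'
from h import *
s=r.read_state(); print(s["time"],s["ee_pos"],s["joint_positions"].round(2)); print(row([.474,-.005,.203],-.03))
p,W,c=cam("side"); save("s1.png",p[120:300,220:460]); 
w=W.reshape(-1,3); m=(w[:,2]>.202)&(w[:,2]<.236)&(abs(w[:,0]-.474)<.02)&(abs(w[:,1]+.005)<.03); print(m.sum(),w[m].mean(0),w[m].min(0),w[m].max(0))
E
```

```text
1.6 [ 0.47412198 -0.00682186  0.27516516] [ 0.6   0.01 -0.67  1.73  0.01  1.41 -0.11]
[-0.001, 0.0, -0.001, 1.9, -0.1, 72.2]
112 [0.47324947 0.0022051  0.21911718] [ 0.46509142 -0.01207716  0.20206709] [0.48286201 0.00773003 0.23590697]
```

Call:
apply_moves(
  steps=[
    [0,0,0,4,0,36,1],
    [0,0,0,4,0,72,1],
    [0,0,0,4,0,72,1],
    [0,0,0,4,0,72,1],
    [0,0,0,4,0,72,-1],
    [0,0,0,4,0,72,-1],
    [0,0,0,4,0,72,-1],
    [0,0,0,4,0,72,-1],
    [0,0,0,4,0,72,-1],
    [0,0,0,4,0,72,-1],
    [0,0,0,4,0,72,-1],
    [0,0,0,4,0,72,-1],
  ],
  force=20,
)

```text
time: 2.65
ee_pos: [0.4746, -0.0015, 0.2036]
eef_rot: [0.718, 0.696, 0.0, 0.0]
ft_force: [-0.3, 0.4, 0.1]
width: 0.0417
grip_force: 0.0
```

```bash
python3 - <<'E'
from h import *
s=r.read_state(); print(s["ee_pos"],s["width"],s["grip_force"])
piv=np.array([.479,.156]); k=s["ee_pos"][:2]; 
y0=R.from_quat(s["eef_rot"]).as_matrix()[:2,1]; y0=np.arctan2(y0[1],y0[0])
for t in np.arange(.0714,1.3,.0714):
    c,q=np.cos(t),np.sin(t); d=(k-piv)@np.array([[c,q],[-q,c]])
    print([0,0]+[round(a,2) if i==0 else round(a) for i,a in enumerate(row([*(piv+d),s["ee_pos"][2]],y0+t)[2:])]+[-1], end=",")
E
```

```text
[ 0.47464388 -0.00153769  0.20363919] 0.041744757154498324 0.0
[0, 0, -0.07, 0, 11, 0, -1],[0, 0, -0.14, 2, 22, 0, -1],[0, 0, -0.21, 4, 34, 0, -1],[0, 0, -0.29, 6, 44, 0, -1],[0, 0, -0.36, 10, 55, 0, -1],[0, 0, -0.43, 14, 65, 0, -1],[0, 0, -0.5, 19, 76, 0, -1],[0, 0, -0.57, 25, 85, 0, -1],[0, 0, -0.64, 32, 94, 0, -1],[0, 0, -0.71, 39, 103, 0, -1],[0, 0, -0.79, 46, 111, 0, -1],[0, 0, -0.86, 55, 119, 0, -1],[0, 0, -0.93, 63, 126, 0, -1],[0, 0, -1.0, 73, 132, 0, -1],[0, 0, -1.07, 82, 138, 0, -1],[0, 0, -1.14, 92, 143, 0, -1],[0, 0, -1.21, 103, 147, 0, -1],[0, 0, -1.28, 114, 151, 0, -1],
```

Call:
apply_moves(
  steps=[
    [0,0,0,0,0,0,-1],
    [0,0,0,0,0,0,-1],
    [0,0,0,0,0,0,-1],
    [0,0,0,0,0,0,-1],
    [0,0,0,0,0,0,-1],
    [0,0,0,0,0,0,-1],
    [0,0,0,0,0,0,-1],
  ],
  force=20,
)

```text
time: 3.23
ee_pos: [0.4745, -0.0016, 0.2035]
eef_rot: [0.718, 0.696, -0.0, -0.0]
ft_force: [-1.6, 0.4, -0.0]
width: 0.0171
grip_force: 20.0
```

Call:
apply_moves(
  steps=[
    [0,0,-0.04,0,5,0,-1],
    [0,0,-0.07,0,11,0,-1],
    [0,0,-0.11,1,17,0,-1],
    [0,0,-0.14,2,22,0,-1],
    [0,0,-0.21,4,34,0,-1],
    [0,0,-0.29,6,44,0,-1],
  ],
)

```text
time: 3.73
ee_pos: [0.5191, 0.0028, 0.2035]
eef_rot: [0.608, 0.794, -0.0, -0.0]
ft_force: [-4.7, 0.5, 3.5]
width: 0.0173
grip_force: 20.0
```

Call:
apply_moves(
  steps=[
    [0,0,-0.07,0,11,0,-1],
    [0,0,-0.14,2,22,0,-1],
    [0,0,-0.21,4,34,0,-1],
    [0,0,-0.29,6,44,0,-1],
    [0,0,-0.36,10,55,0,-1],
    [0,0,-0.43,14,65,0,-1],
    [0,0,-0.5,19,76,0,-1],
    [0,0,-0.57,25,85,0,-1],
    [0,0,-0.64,32,94,0,-1],
    [0,0,-0.71,39,103,0,-1],
    [0,0,-0.79,46,111,0,-1],
    [0,0,-0.86,55,119,0,-1],
    [0,0,-0.93,63,126,0,-1],
    [0,0,-0.93,63,126,0,-1],
  ],
)

```text
time: 4.9
ee_pos: [0.6274, 0.0963, 0.2036]
eef_rot: [0.187, 0.982, 0.001, 0.002]
ft_force: [10.9, -0.6, -2.1]
width: 0.0175
grip_force: 20.0
```

Call:
apply_moves(
  steps=[
    [0,0,0,0,0,0,1],
    [0,0,0,0,0,0,1],
    [0,0,0,0,0,0,1],
    [0,0,0,0,0,0,1],
    [0,0,0,0,0,0,1],
    [0,0,0,0,0,0,1],
    [0,0,0,0,0,-30,1],
    [0,0,0,0,0,-65,1],
    [0,0,0,0,0,-80,1],
    [0,0,0,0,0,-80,1],
  ],
)

```text
time: 5.73
ee_pos: [0.6255, 0.0972, 0.2879]
eef_rot: [0.189, 0.982, 0.001, 0.003]
ft_force: [-0.5, -0.4, -0.2]
width: 0.0763
grip_force: 0.0
```

```bash
python3 - <<'E'
from h import *
s=r.read_state(); print(s["time"],s["ee_pos"],s["joint_positions"].round(2),s["width"])
p,W,c=cam("top"); np.save("top1.npy",W); cv2.imwrite("pics/top1f.png",p[...,::-1]); save("top1.png",cv2.resize(p[130:310,150:390],None,fx=3,fy=3))
E
```

```text
5.7333 [0.62554899 0.09722203 0.28793031] [ 0.37  0.44 -0.84  1.3   0.33  1.53  0.75] 0.07630116564371933
```

View pics/top1.png

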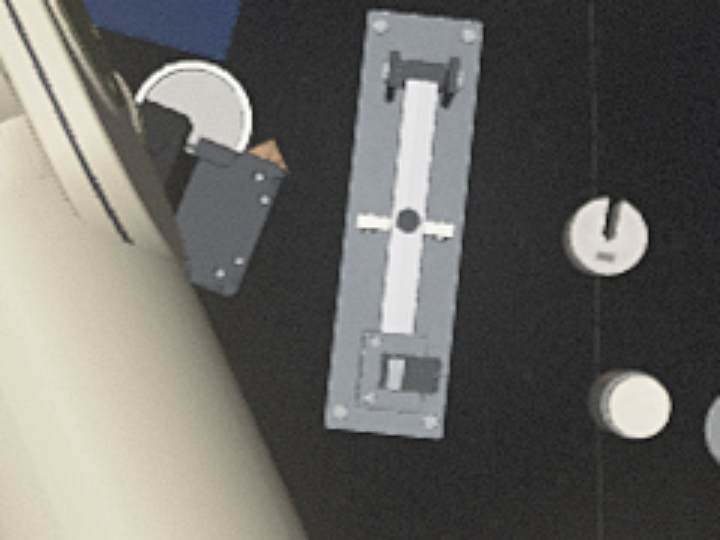

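The top crop shows the lens swung clear at (195,110). The hood is at (400,370), with the tab's bright top at (396,374), which is about (282,254.7) in the full picture, and a dark slot or plate to its right.

```bash
python3 - <<'E'
from h import *
W=np.load("top1.npy"); np.set_printoptions(linewidth=200,suppress=True)
sub=W[246:264,272:302]; print((sub[...,2]*1000).round(0)[::1].astype(int))
w=W[235:272,262:306].reshape(-1,3)
for a,b in((.105,.14),(.078,.1)):
    m=(w[:,2]>a)&(w[:,2]<b); q=w[m]; print(len(q),q.mean(0),q.min(0),q.max(0),cv2.minAreaRect(q[:,:2].astype(np.float32)))
p=cv2.imread("pics/top1f.png"); w=W[170:243,270:300].reshape(-1,3); c=p[170:243,270:300].reshape(-1,3)
m=(w[:,2]>.06)&(w[:,2]<.1)&(c.min(1)>170)&(w[:,0]>.53); q=w[m]; print(len(q),q.mean(0),cv2.fitLine(q[:,:2].astype(np.float32),cv2.DIST_HUBER,0,.01,.01).ravel())
w=W[130:280,255:315].reshape(-1,3); c=p[130:280,255:315].reshape(-1,3).astype(int)
m=(abs(w[:,2]-.012)<.006)&(c.min(1)>90); q=w[m]; print(len(q),cv2.minAreaRect(q[:,:2].astype(np.float32)))
E
```

```text
[[                  82                   85                   84                   85                   90                   84                   84                   86                   87
                    83                   86                   86                   82                   84                   84                   85                   83                   87
                    85                   85                   82                   15                   11                   10                   13                   13                   14
                    14                   11                   -1]
 [                  86                   88                   86                   86                   84                   84                   84                   86                   86
                    85                   87                   84                   85                   83                   87                   86                   84                   81
                    83                   87                   85               
[... 10413 characters left out ...]
14299 -0.07089947  0.13050056] [ 0.49610432 -0.07669227  0.10729381] [ 0.51840184 -0.06533554  0.13514751] ((0.5072501301765442, -0.07102125138044357), (0.011348128318786621, 0.02230651117861271), 89.9236831665039)
549 [ 0.50678217 -0.07412754  0.08606446] [ 0.4749769  -0.10917156  0.07820405] [ 0.55024502 -0.04342316  0.09385486] ((0.5134177207946777, -0.07774142920970917), (0.06265357881784439, 0.07458022236824036), 83.53482055664062)
716 [ 0.62095712 -0.08328397  0.07502989] [ 0.99403846 -0.10903016  0.62095714 -0.08328397]
3436 ((0.6308403611183167, -0.0846070796251297), (0.0993347093462944, 0.35900285840034485), 83.85791015625)<stdin>:3: RuntimeWarning: invalid value encountered in cast
```

```bash
python3 - <<'E'
from h import *
print(row([.507,-.071,.2],1.462)); print(row([.507,-.071,.096],1.462))
E
```

```text
[0.001, 0.003, -0.272, 47.4, -199.8, 85.0]
[0.001, 0.003, -0.272, 47.7, -200.0, 189.0]
```

Call:
apply_moves(
  steps=[
    [0,0,-0.07,9,-38,0,0.05],
    [0,0,-0.14,18,-75,0,0.05],
    [0,0,-0.21,27,-113,20,0.05],
    [0,0,-0.272,36,-150,40,0.05],
    [0,0,-0.272,43,-180,60,0.05],
    [0,0.003,-0.272,48,-200,85,0.05],
    [0,0.003,-0.272,48,-200,85,0.05],
    [0,0.003,-0.272,48,-200,85,0.05],
    [0,0.003,-0.272,48,-200,85,0.05],
  ],
)

```text
time: 6.53
ee_pos: [0.5057, -0.0707, 0.1987]
eef_rot: [0.054, 0.999, 0.001, -0.001]
ft_force: [-0.0, 0.3, 0.7]
width: 0.0469
grip_force: 0.0
```

```bash
python3 - <<'E'
from h import *
s=r.read_state(); print(s["time"],s["ee_pos"],s["joint_positions"].round(2),s["width"])
print(row([.507,-.071,.096],1.462))
p,W,c=cam("side"); save("s2.png",cv2.resize(p[130:280,220:420],None,fx=4,fy=4,interpolation=cv2.INTER_CUBIC))
w=W.reshape(-1,3); m=(w[:,2]>.1)&(w[:,2]<.14)&(abs(w[:,0]-.507)<.03)&(abs(w[:,1]+.07)<.03); q=w[m]; print(m.sum()); print(q.mean(0),q.min(0),q.max(0))
E
```

```text
6.5333 [ 0.50572026 -0.07073248  0.19868893] [ 0.85  0.19 -0.87  1.75  0.15  1.27  1.4 ] 0.046868369911548836
[0.001, -0.003, 0.0, -1.6, -0.2, 102.7]
119
[ 0.50579736 -0.06674628  0.11743179] [ 0.4941171  -0.07592723  0.10021078] [ 0.51856389 -0.06226943  0.13276675]
```

View pics/s2.png

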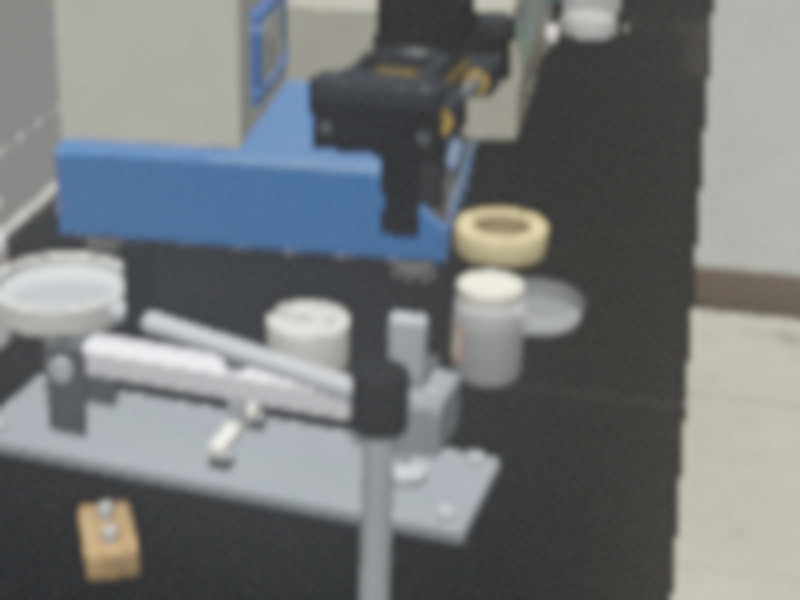

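The gripper is straight above the tab (crop 408,340), with clear space on both sides. I'll descend and close.

Call:
apply_moves(
  steps=[
    [0,0,0,-1,0,35,0.05],
    [0,0,0,-1,0,70,0.05],
    [0,0,0,-1,0,95,0.05],
    [0,0,0,-1,0,103,0.05],
    [0,0,0,-1,0,103,0.05],
    [0,0,0,-1,0,103,-1],
    [0,0,0,-1,0,103,-1],
    [0,0,0,-1,0,103,-1],
    [0,0,0,-1,0,103,-1],
    [0,0,0,-1,0,103,-1],
    [0,0,0,-1,0,103,-1],
    [0,0,0,-1,0,103,-1],
    [0,0,0,-1,0,103,-1],
    [0,0,0,-1,0,103,-1],
    [0,0,0,-1,0,103,-1],
    [0,0,0,-1,0,103,-1],
    [0,0,0,-1,0,103,-1],
  ],
  force=40,
)

```text
time: 8.0
ee_pos: [0.5064, -0.0711, 0.0959]
eef_rot: [0.054, 0.999, 0.0, -0.001]
ft_force: [-1.2, 3.1, 6.1]
width: 0.0117
grip_force: 40.0
```

Call:
apply_moves(
  steps=[
    [0,0,0,0,-3,0,-1],
    [0,0,0,0,-6,0,-1],
    [0,0,0,0,-9,0,-1],
    [0,0,0,0,-11,0,-1],
    [0,0,0,0,-13,0,-1],
    [0,0,0,0,-14,0,-1],
    [0,0,0,0,-14,0,-1],
    [0,0,0,0,-14,0,-1],
  ],
)

```text
time: 8.67
ee_pos: [0.5051, -0.0834, 0.096]
eef_rot: [0.054, 0.999, 0.001, -0.001]
ft_force: [0.3, 8.1, 6.0]
width: 0.0117
grip_force: 40.0
```

```bash
python3 - <<'E'
from h import *
s=r.read_state(); print(s["time"],s["ee_pos"],s["ft_force"],s["torque"],s["width"])
E
```

```text
8.6667 [ 0.50514042 -0.08344981  0.09596696] [0.32141979 8.12692357 5.98371612] [ 1.89792966e+00 -4.11406140e-02  5.55283261e-04] 0.0116710588277315
```

Call:
apply_moves(
  steps=[
    [0,0,0,0,-1,0,-1],
    [0,0,0,0,-2,0,-1],
    [0,0,0,0,-2,0,-1],
    [0,0.03,0,-1,-2,-7,-1],
    [0,0.06,0,-2,-2,-14,-1],
    [0,0.09,0,-4,-2,-21,-1],
    [0,0.12,0,-5,-2,-28,-1],
    [0,0.12,0,-5,-2,-28,-1],
    [0,0.12,0,-5,-2,-28,-1],
  ],
  force=50,
)

```text
time: 9.42
ee_pos: [0.5099, -0.0855, 0.1232]
eef_rot: [0.053, 0.997, 0.005, -0.061]
ft_force: [2.2, 8.6, -3.0]
width: 0.0116
grip_force: 50.0
```

```bash
python3 - <<'E'
from h import *
s=r.read_state(); print(s["time"],s["ee_pos"],s["ft_force"],s["torque"],s["width"],s["joint_positions"].round(2))
p,W,c=cam("side"); save("s3.png",cv2.resize(p[130:280,220:420],None,fx=4,fy=4,interpolation=cv2.INTER_CUBIC))
E
```

```text
9.4167 [ 0.50994021 -0.08551482  0.12321201] [ 2.18089751  8.64757346 -2.95416482] [ 1.81739157 -1.0689744  -0.28928002] 0.011578876075607598 [ 0.76  0.39 -0.82  1.73  0.27  1.28  1.33]
```

View pics/s3.png

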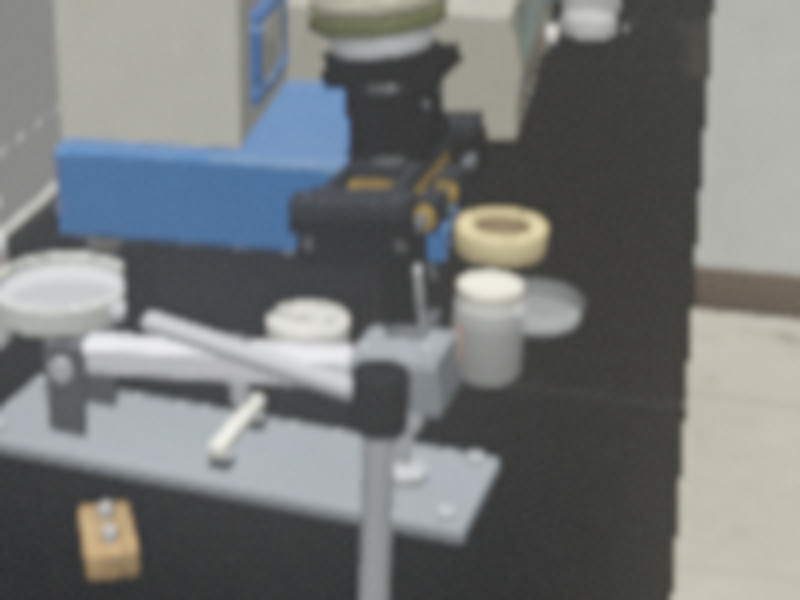

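The beam is rising off the ball, with the hood at (410,365) and the tab gripped. I'll continue along the same arc.

Call:
apply_moves(
  steps=[
    [0,0.03,0,-1,0,-7,-1],
    [0,0.06,0,-2,0,-14,-1],
    [0,0.09,0,-4,0,-21,-1],
    [0,0.12,0,-5,0,-28,-1],
    [0,0.15,0,-7,0,-35,-1],
    [0,0.18,0,-9,0,-42,-1],
    [0,0.21,0,-12,0,-49,-1],
    [0,0.24,0,-14,0,-56,-1],
    [0,0.27,0,-17,0,-63,-1],
    [0,0.3,0,-20,0,-69,-1],
    [0,0.32,0,-22,0,-74,-1],
    [0,0.32,0,-22,0,-74,-1],
    [0,0.32,0,-22,0,-74,-1],
    [0,0.32,0,-22,0,-74,-1],
    [0,0.32,0,-22,0,-74,-1],
  ],
)

```text
time: 10.72
ee_pos: [0.5398, -0.0889, 0.1939]
eef_rot: [0.052, 0.974, 0.014, -0.22]
ft_force: [-2.4, 10.6, 0.7]
width: 0.0117
grip_force: 50.0
```

```bash
python3 - <<'E'
from h import *
s=r.read_state(); print(s["time"],s["ee_pos"],s["eef_rot"],s["ft_force"],s["torque"],s["width"],s["grip_force"])
p,W,c=cam("side"); save("s4.png",cv2.resize(p[100:280,180:420],None,fx=3,fy=3,interpolation=cv2.INTER_CUBIC))
P,W,c=cam("top"); w=W.reshape(-1,3); m=(w[:,2]>.18)&(w[:,2]<.2)&(w[:,0]>.6)&(w[:,1]>.0)&(w[:,1]<.2); q=w[m]
print("lens",len(q),q.mean(0),cv2.minEnclosingCircle(q[:,:2].astype(np.float32)))
for n,u,v in [("weight",352,208),("jar",362,265),("die",232,187)]: print(n,np.nanmedian(W[v-2:v+3,u-2:u+3].reshape(-1,3),0))
E
```

```text
10.7167 [ 0.53977457 -0.08893751  0.19391517] [ 0.05150162  0.97400458  0.01365022 -0.22017342] [-2.41427192 10.56835482  0.72870207] [ 1.91046305 -0.32731743 -0.93965511] 0.011666250135794188 49.99955238774419
lens 1547 [0.72198061 0.07749055 0.1926552 ] ((0.8366717100143433, 0.12308138608932495), 0.23641709983348846)
weight [ 0.57424612 -0.13204072  0.58255935]
jar [ 0.51201547 -0.13897443  0.59600135]
die [0.67272454 0.04950946 0.01830232]
```

View pics/s4.png

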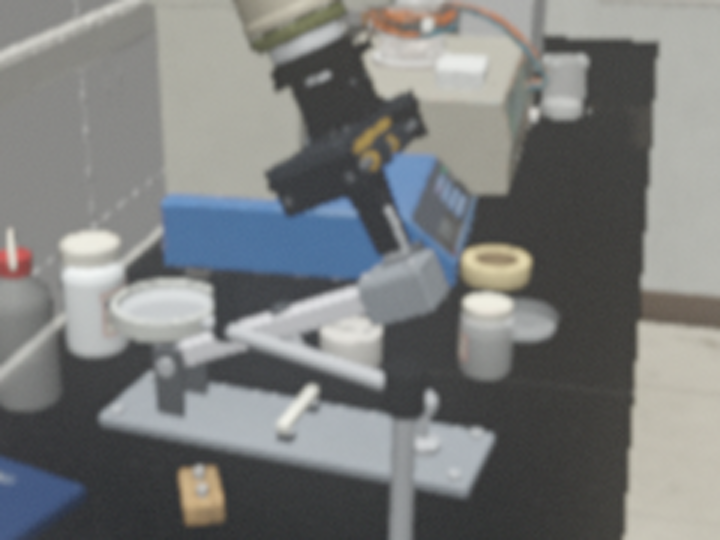

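The beam is held about 0.44 rad up (roughly 10 cm). The hood is at (400,285), well clear of the ball at (430,405). The lens is aside at (160,300), and the jar, weight and die block are standing.

```bash
python3 -c "
from bench import r
print(r.close_job())"
```

```text
the job is handed in; nothing more can be done
None
```

The job is handed in at about 11 s: the lens is aside, over 20 cm from the ball seat; the latch is pulled out; the beam is held in the gripper about 10 cm up; and the jar, slotted weight and die block are where they stood.

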